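# Set the index lever and hold the guide pin through both bushings

## Robot

A 7-joint arm with a two-finger parallel gripper is mounted at the origin on the work surface; the furniture and walls round the work are solid. World frame = base frame: x ahead of the robot, y to its left, z up, the work surface at z = 0. Lengths are in m, angles in rad, forces in N, time in s.
With the tool pointing down it reaches from about 0.425 to 0.875 m from the base axis. Payload 4.7 kg.
Tool frame: the origin (TCP) lies at the very end of the fingers, on their centre line; the grasp point (between the pads) lies 19 mm behind it; z points along the fingers, y is the line along which they close (so a half turn about z gives the same grasp; the last joint's range is limited). The gripper opens to 87 mm and grips with 3 to 60 N. Pads are 19 mm wide; open, the fingers measure 117 mm over their backs; the gripper's body (75 mm by 190 mm) begins 51 mm behind the grasp point.
Start: joints at [1.263, 0.321, -0.07, 1.45, 0.023, 1.371, -0.057], TCP at [0.206, -0.617, 0.223] pointing down, gripper open.
Joint ranges: [-2.86, 2.86], [-0.3, 2.09], [-1.38, 1.24], [0.06, 2.45], [-1.56, 4.7], [0.09, 2.05], [-2.69, 2.69]. Speed limits (rad/s): [2.57, 2.57, 3.14, 3.14, 3.14, 3.14, 3.14].

## Interface

Orientations are given as a rotation vector (axis times angle).
In Python, from bench import get_state, get_image, get_calibration, close_job gives the robot as it stands.
- The arm moves only by the shell command python3 -m crank 'ROWS' [FORCE]. ROWS is JSON, a list of rows, each a list of 5 numbers: the opening, from 0 (shut) to 1 (fully open), then the shift along the world's x, y, z in units of 0.2 m (1.0 is 0.2 m), then the turn about the world's z in units of 2 pi rad (1.0 is 2 pi rad). A call has 1 to 5 rows; each row is the pose to reach, as a shift and turn from the pose commanded when the call began, turning the shorter way round; what a row does not reach only later rows make up. A row lasts 1/8 s, in which the tool goes at most 62.5 mm and 10.7 degrees, less where a joint would pass 70% of its speed; a pose out of reach is approached as far as the arm can. A call with a number of a shift or a turn outside -1 to 1 is refused whole. A call with a gripper value outside its range is refused whole. The fingers move at their own pace and stop on an object; FORCE is the grip in N (left out, the last holds). Time passes only in rows, so rows that repeat a pose let the fingers close. It gives the time, the measured TCP pose, the force, the opening and the grip force at its end, in the units of the state.
- get_state(): the state, without advancing time (a new reading comes with each control period).
- get_image(name): name is "side" or "top"; returns the picture (400x640x3 uint8, red, green, blue); there is no depth.
- get_calibration(name): a dict with "fovy" (degrees; the focal length in pixels is half the picture's height over the tangent of half this angle, whatever the lens; pixels are square), "cx", "cy" (the principal point, pixels), "R" (3x3) and "t" (3): a world point X has camera coordinates R X + t. Camera axes: x right, y down, z forward; pixel columns grow to the right and rows downward; lengths in m; the calibration is good to about 2 mm. A picture is of the moment at which its call begins. get_calibration takes no time and is no camera call.
- close_job(): hands the job in; it is judged then, once.
The state is a dict: "time": time; "joint_positions": joint angles; "qd": joint speeds; "joint_torque": joint torques, N m; "position": TCP position; "tool_rot": TCP orientation; "ft_force": force on the tool from outside, world axes, zero at the start; "torque": the same for the moment, N m; "grip_width": opening from 0.0 (shut) to 1.0 (fully open); "grip_force": force on a finger pad.
Only numpy, scipy, OpenCV 4.12 (cv2) and the standard library are available. Lean on these libraries where they do the work, as an engineer would, in place of code of your own. Each camera call takes 0.05 s, during which the arm holds its last target. There are 200 camera calls.

## Task

Swing the lever of the indexing fixture to its right-hand station (right as seen from the robot), so that the bushing in the lever stands over the right bushing of the plate below. Then take the long pin out of the stand and thread it down through the lever's bushing and on through the plate's bushing until its nose shows clearly below the plate, with a finger's breadth still free between the pin's shoulder and the lever, where a washer will be slipped in. Finish still gripping the pin there, hanging in the gripper; leave the short pin and the other things on the table where they are.

Things in the scene. Friction and masses are not known exactly. Their poses are not given: they have to be found in the camera images.
- fixture: indexing fixture, fixed; dark base 8 mm thick. Origin on the table under the lever's pivot; x runs (roughly away from the robot) along the middle station, y to the left. Aluminium index plate, 60 to 75 mm above the table, x 79..133, y -78..78 mm, with three through bushings 110 mm from the pivot at +26, 0, -26 degrees; collars 25 mm wide, 3 mm high. Below the bores it is free down to the base
- right_bushing (a point): centre of the mouth of the right-hand bushing of the index plate (the station wanted), 78 mm above the table; it is open at the bottom, 18 mm lower; bore 15 mm, its mouth hardly chamfered
- middle_bushing (a point): the same for the middle station (not wanted)
- left_bushing (a point): the same for the left-hand station (not wanted)
- lever (a joint): angle of the lever about its vertical pivot, rad: 0 points along the fixture's x over the middle bushing, positive turns left (counter-clockwise from above); -0.454 is exactly over the right bushing, +0.454 over the left. Limits +-0.75. Friction (about 0.5 N at the handle) keeps it where it is left
- lever_hinge (a point): point on the lever's pivot axis, 145 mm above the table; the hub's top is at 124 mm
- lever_bushing (a point): centre of the mouth of the bushing in the lever, 110 mm from the pivot axis, 122 mm above the table; bore 15 mm, through, open at the bottom 17 mm lower; the collar round it is 25 mm wide. The gap between the lever's underside and the plate's collars is 27 mm.
- lever_handle (a point): grip point on the lever's upright black handle at the lever's free end, 165 mm from the pivot axis, 145 mm above the table. The handle is a round post 16 mm in diameter from 117 mm (the lever's top) up to a 22 mm knob, 12 mm high, whose top is 173 mm above the table
- pin_stand: grey block 130 x 50 x 58 mm on a 146 x 66 mm foot, fixed to the table; origin at the centre of its underside, x along its length. Two upright holes, 15 mm bore, at x -40 and +40 mm, floors 10 mm above the table; one pin in each, which in which varies. The room's wall behind stand and fixture is solid from about x = 0.62 m - 0.27 y (world): keep the gripper's broad side along it
- long_pin: long steel pin, about 0.12 kg (varies), standing upright in the stand. Origin: centre of its tip, z up along the pin. Round shank 12 mm in diameter, 110 mm long, its nose tapered to 7 mm over the last 8 mm; at z 110 to 115 mm a shoulder 32 mm in diameter; above it a round knurled grip 24 mm in diameter up to z 153 mm (the top)
- long_pin_grip (a point): point on the long pin's axis at the middle of its knurled grip, 132 mm above its tip
- short_pin: short pin, the same but with a shank of only 58 mm (101 mm over all): too short to come out below the plate; stays in the stand. Origin at its tip
- wrench: combination spanner 178 x 28 x 9 mm lying between the fixture and the stand; bystander, origin under its middle
- fitting: steel pipe fitting, 20 mm wide, 35 mm high, near the bin at the left; bystander
Not all that is in view belongs to the job. What is shaped like the long_pin but yellow is not meant.

How it is judged:
By the outcome, as a careful person would: the job done as asked, in the order asked, and still so for the second after the job is handed in, while the arm keeps its last pose, push and grip.
It also fails if it takes over 64 s, if anything falls off the work surface, if the arm or the gripper's body presses on something with over 40 N, if the wrist force passes 120 N, or if a joint passes its speed limit or range.

## Working session

There is one attempt and no reset: what is moved stays moved. The work goes in short steps, Python scripts to look and compute and a shell command to move; the robot and the scene stay as the last step left them, time stands still between calls to the robot, and variables do not carry over. Pictures are saved under pics/ and viewed, at most 10 in all, crops included, and the job is handed in when it is done.

```bash
mkdir -p pics
python3 - <<'E'
from bench import *
import cv2
for n in("side","top"):
    cv2.imwrite(f"pics/{n}0.png",get_image(n)[:,:,::-1]); print(n,get_calibration(n))
s=get_state();print(s)
E
```

```text
side {'fovy': 50.875832472297176, 'cx': 316.91469028171633, 'cy': 207.84405277443116, 'R': array([[ 0.9933927 , -0.11409163,  0.01241136],
       [-0.06460948, -0.64535367, -0.76114667],
       [ 0.09485018,  0.75531565, -0.64846103]]), 't': array([-0.45129223,  0.11281931,  0.85642727])}
top {'fovy': 43.274910165586064, 'cx': 327.5424875666529, 'cy': 199.08604021075197, 'R': array([[-1.47785778e-02, -9.99890780e-01,  1.46395015e-04],
       [-9.94745140e-01,  1.46876894e-02, -1.01323136e-01],
       [ 1.01309920e-01, -1.64303758e-03, -9.94853557e-01]]), 't': array([0.02172888, 0.49402818, 1.22738495])}
{'time': 0.1, 'joint_positions': array([ 1.26313678,  0.32175454, -0.07007432,  1.45156613,  0.02261954,
        1.3708104 , -0.05689842]), 'qd': array([-0.00061328, -0.00320652, -0.00144755, -0.00251168, -0.00026801,
        0.00042373, -0.0021041 ]), 'joint_torque': array([-6.05891219e-04, -4.92569876e+01, -4.06411244e-01, -3.13399208e+01,
       -6.41270215e-02,  3.94861191e-02,  8.20253331e-05]), 'position': array([ 0.20533426, -0.61618204,  0.22156055]), 'tool_rot': array([-3.09933376e+00, -5.03004721e-01,  6.20836910e-04]), 'ft_force': array([0.07446353, 0.7293855 , 0.49812858]), 'torque': array([0.01929779, 0.02202392, 0.02720604]), 'grip_force': 0.0, 'grip_width': 1.0029324368602015}
```

View pics/side0.png

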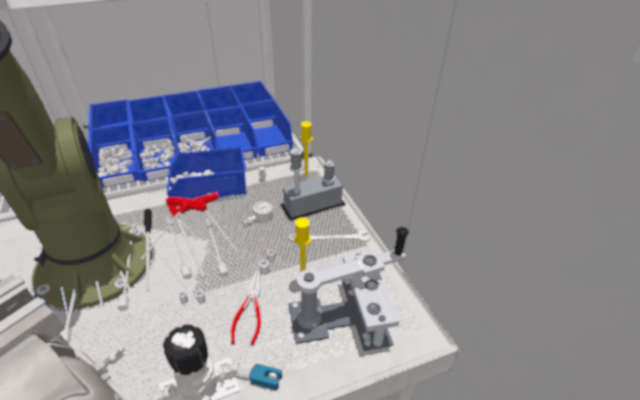

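View pics/top0.png

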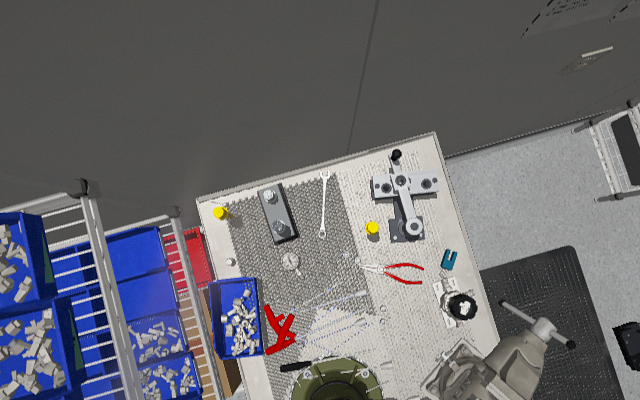

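Run:
```python
import cv2,numpy as np
t=cv2.imread("pics/top0.png");s=cv2.imread("pics/side0.png")
def g(im,x0,y0,x1,y1,k):
    c=cv2.resize(im[y0:y1,x0:x1],None,fx=k,fy=k,interpolation=cv2.INTER_CUBIC)
    for x in range(x0-x0%-10,x1,10):
        if x%10==0: cv2.line(c,(int((x+.5-x0)*k),0),(int((x+.5-x0)*k),6 if x%50 else 20),(0,255,0),1); cv2.putText(c,str(x),(int((x+.5-x0)*k)-10,18),0,.35,(0,255,0),1)
    for y in range(y0,y1):
        if y%10==0: cv2.line(c,(0,int((y+.5-y0)*k)),(6,int((y+.5-y0)*k)),(0,255,0),1); cv2.putText(c,str(y),(8,int((y+.5-y0)*k)+4),0,.35,(0,255,0),1)
    return c
cv2.imwrite("pics/t1.png",g(t,250,140,450,250,4))
cv2.imwrite("pics/s1.png",g(s,270,110,430,360,2.4) if 0 else np.hstack([g(s,275,140,355,220,5)[:400],g(s,285,225,415,305,3)[:240].repeat(1,0) if 0 else cv2.copyMakeBorder(g(s,285,220,415,353,3),0,1,0,0,0)[:400]]))
```

```text
(no output)
```

View pics/t1.png

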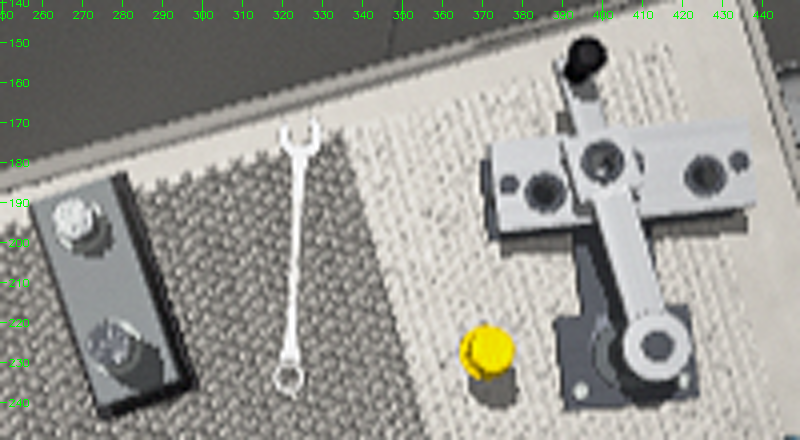

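View pics/s1.png

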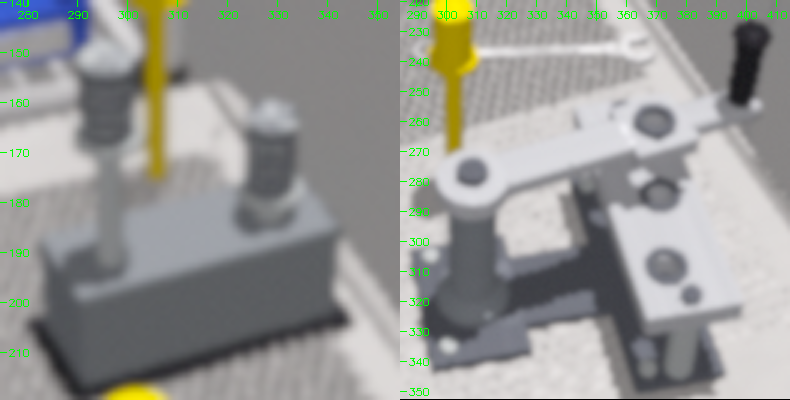

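```bash
cat > h.py <<'E'
from bench import *
import numpy as np
from scipy.optimize import least_squares
def proj(n,X):
    c=get_calibration(n);f=200/np.tan(np.radians(c["fovy"])/2)
    p=np.array(c["R"])@np.asarray(X)+c["t"]; return np.array([c["cx"]+f*p[0]/p[2],c["cy"]+f*p[1]/p[2]])
def tri(obs,z=None):
    return least_squares(lambda X:np.concatenate([proj(n,X if z is None else [X[0],X[1],z])-uv for n,uv in obs]),[.5,0,.1][:3 if z is None else 2])
def fx(p):
    x,y,a,l=p;P=lambda r,th,z:[x+r*np.cos(a+th),y+r*np.sin(a+th),z]
    return dict(hub=P(0,0,.124),lb=P(.11,l,.122),right=P(.11,-.454,.078),mid=P(.11,0,.078),left=P(.11,.454,.078),knob=P(.165,l,.173))
E
python3 - <<'E'
from h import *
O=[("top","hub",414,226),("side","hub",308.5,276.8),("top","lb",400,179.5),("side","lb",369.2,260.2),("top","right",426,183.3),("side","right",373.5,308.2),("top","left",386,187.5),("top","knob",397,153.2),("side","knob",402.2,230),("side","mid",371.5,284.5)]
res=lambda p:np.concatenate([proj(n,fx(p)[k])-[u,v] for n,k,u,v in O])
r=least_squares(res,[.6,-.2,0,0],loss="soft_l1");print(r.x.round(4))
for o,e in zip(O,res(r.x).reshape(-1,2).round(1)):print(o[:2],e)
for k,v in fx(r.x).items():print(k,np.round(v,4))
for k,a,b,z in(("long",(278.2,225.3),(296.1,150.5),.163),("short",(268.3,195),(328.9,161),.111)):
    for zz in(z,None):
        q=tri([("top",a),("side",b)],zz);print(k,q.x.round(4),q.fun.round(1))
for k in("hub","lb","right","knob"):
    q=tri([(o[0],o[2:]) for o in O if o[1]==k]);print(k,q.x.round(4),q.fun.round(1))
E
```

```text
[ 0.4186 -0.1829  0.0851  0.1715]
('top', 'hub') [0.8 0.5]
('side', 'hub') [ 0.3 -1. ]
('top', 'lb') [1.  0.9]
('side', 'lb') [ 0.7 -1.4]
('top', 'right') [0.7 0.8]
('side', 'right') [ 0.2 -0.4]
('top', 'left') [0.5 0.6]
('top', 'knob') [0.3 0.3]
('side', 'knob') [ 0.5 -1. ]
('side', 'mid') [ 0.1 -0.5]
hub [ 0.4186 -0.1829  0.124 ]
lb [ 0.525 -0.155  0.122]
right [ 0.5212 -0.2226  0.078 ]
mid [ 0.5282 -0.1736  0.078 ]
left [ 0.513  -0.1265  0.078 ]
knob [ 0.5782 -0.141   0.173 ]
long [0.4232 0.1249] [-0.4  0.3  0.4  0.7]
long [0.4231 0.1237 0.1656] [-0.   0.3  0.3 -0. ]
short [0.4975 0.1532] [-0.7 -0.2 -0.1  1.3]
short [0.4969 0.1509 0.116 ] [ 0.  -0.2 -0.2  0. ]
hub [ 0.4188 -0.1817  0.1201] [-0.   0.5  0.4 -0. ]
lb [ 0.5259 -0.1532  0.1166] [-0.1  0.9  0.7 -0.1]
right [ 0.5221 -0.2213  0.0752] [-0.1  0.6  0.4 -0. ]
knob [ 0.5784 -0.1405  0.1702] [-0.1  0.4  0.3 -0. ]
```

```bash
python3 -m crank '[[1,0.78,1,0.15,-0.009],[1,0.78,1,0.15,-0.009],[1,0.78,1,0.15,-0.009],[1,0.78,1,0.15,-0.009],[1,0.78,1,0.15,-0.009]]' 20; python3 -m crank '[[1,0.78,1,0,0],[1,0.78,1,0,0],[1,0.78,1,0,0],[1,0.78,1,0,0],[1,0.78,1,0,0]]'
```

```text
time: 0.72
position: [0.3661, -0.4117, 0.2533]
tool_rot: [-3.112, -0.431, -0.004]
ft_force: [0.9, -0.3, -0.9]
grip_width: 0.998
grip_force: 0.0
time: 1.35
position: [0.5201, -0.2114, 0.2522]
tool_rot: [-3.11, -0.429, -0.001]
ft_force: [-0.1, -0.2, 0.5]
grip_width: 1.004
grip_force: 0.0
```

```bash
python3 -m crank '[[1,0.29,0.35,0,0],[1,0.29,0.35,0,0],[1,0.29,0.35,0,0],[1,0.29,0.35,-0.3,0],[1,0.29,0.35,-0.3,0]]'; python3 -m crank '[[1,0,0,-0.2,0],[1,0,0,-0.32,0],[1,0,0,-0.32,0]]';  python3 -m crank '[[0,0,0,0,0],[0,0,0,0,0],[0,0,0,0,0],[0,0,0,0,0],[0,0,0,0,0]]' 20
```

```text
time: 1.98
position: [0.5708, -0.1492, 0.1877]
tool_rot: [-3.112, -0.41, 0.017]
ft_force: [-0.3, 0.2, 1.6]
grip_width: 1.004
grip_force: 0.0
time: 2.35
position: [0.5745, -0.1485, 0.1286]
tool_rot: [3.114, 0.412, -0.004]
ft_force: [-0.2, 0.0, -0.3]
grip_width: 1.002
grip_force: 0.0
time: 2.98
position: [0.5756, -0.1466, 0.1287]
tool_rot: [3.114, 0.416, 0.0]
ft_force: [0.3, -0.2, -0.3]
grip_width: 0.515
grip_force: 0.0
```

```bash
python3 -m crank '[[0,0,0,0,0],[0,0,0,0,0],[0,0,0,0,0],[0,0,0,0,0],[0,0,0,0,0]]' 20
```

```text
time: 3.6
position: [0.5756, -0.1465, 0.1285]
tool_rot: [-3.114, -0.416, -0.0]
ft_force: [1.2, 1.3, -1.1]
grip_width: 0.226
grip_force: 19.9
```

```bash
python3 -m crank '[[0,0.014,-0.092,0,-0.019],[0,0.018,-0.188,0,-0.038],[0,0.011,-0.284,0,-0.057],[0,-0.007,-0.379,0,-0.076],[0,-0.036,-0.47,0,-0.095]]'; python3 -m crank '[[0,0,0,0,0],[0,0,0,0,0]]';python3 - <<'E'
import cv2
exec(open('h.py').read())
t=get_image("top");s=get_image("side");cv2.imwrite("pics/top2.png",t[:,:,::-1]);cv2.imwrite("pics/side2.png",s[:,:,::-1])
c=lambda im,x,y,w,h,k:cv2.resize(im[y:y+h,x:x+w,::-1],None,fx=k,fy=k,interpolation=cv2.INTER_CUBIC)
cv2.imwrite("pics/c2.png",np.hstack([c(t,360,130,100,125,4),c(s,300,215,100,125,4)]))
E
```

```text
time: 4.22
position: [0.5686, -0.2412, 0.1285]
tool_rot: [-3.097, 0.524, -0.001]
ft_force: [0.5, 0.5, 1.0]
grip_width: 0.228
grip_force: 19.9
time: 4.47
position: [0.569, -0.2401, 0.1286]
tool_rot: [-3.099, 0.515, -0.001]
ft_force: [2.6, -1.2, -1.1]
grip_width: 0.227
grip_force: 19.9
```

View pics/c2.png

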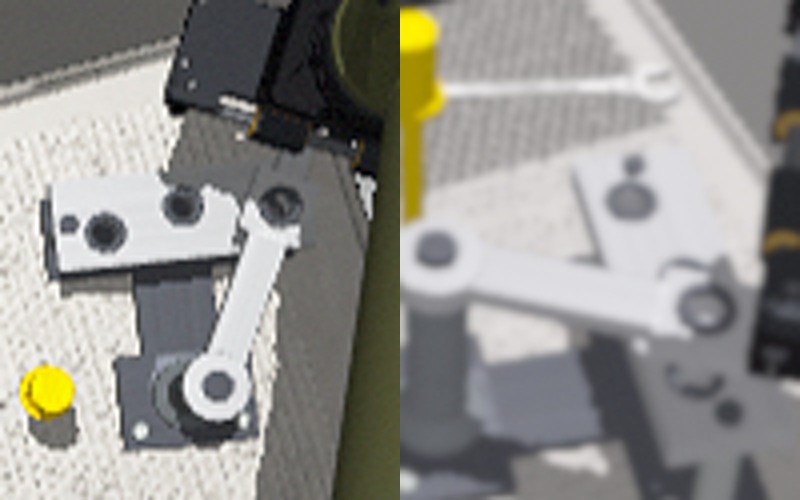

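Run:
```python
from h import *
O=[("top","hub",414,226),("side","hub",308.5,276.8),("top","right",426,183.3),("side","right",373.5,308.2),("top","left",386,187.5),("top","mid",405.3,180.8),("side","mid",371.5,284.5),
("top","lb",429.7,181),("side","lb",375.7,291.5)]
def res(q):
    p,d=q[:4],q[4:]
    return np.concatenate([proj(n,fx(p)[k])+(d[:2] if n=="top" else d[2:])-[u,v] for n,k,u,v in O]+[d*.5])
r=least_squares(res,[.42,-.18,.09,-.45,0,0,0,0],loss="soft_l1");print(r.x.round(4))
for o,e in zip(O,res(r.x)[:-4].reshape(-1,2).round(1)):print(o[:2],e)
print({k:np.round(v,4) for k,v in fx(r.x[:4]).items()})
```

```text
[ 0.4185 -0.1828  0.0878 -0.4569 -0.5711 -0.6997 -0.2613  0.7099]
('top', 'hub') [ 0.2 -0.2]
('side', 'hub') [-0.  -0.4]
('top', 'right') [-0.   0.2]
('side', 'right') [-0.1  0.2]
('top', 'left') [-0.2  0.1]
('top', 'mid') [0.  0.1]
('side', 'mid') [-0.3  0.1]
('top', 'lb') [ 0.1 -0. ]
('side', 'lb') [ 0.5 -0. ]
{'hub': array([ 0.4185, -0.1828,  0.124 ]), 'lb': array([ 0.5211, -0.2225,  0.122 ]), 'right': array([ 0.5212, -0.2222,  0.078 ]), 'mid': array([ 0.5281, -0.1732,  0.078 ]), 'left': array([ 0.5128, -0.1261,  0.078 ]), 'knob': array([ 0.5724, -0.2423,  0.173 ])}
```

```bash
python3 -m crank '[[0.4,0,0,0,0],[0.6,0,0,0,0],[0.6,0,0,0,0],[0.6,0,0,0,0],[0.6,0,0,0,0]]'; python3 -m crank '[[1,0,0,0,0],[1,0,0,0.2,0],[1,0,0,0.5,0],[1,0,0,0.8,0],[1,0,0,0.9,0]]';python3 - <<'E'
import cv2
from h import *
for a,b in(((372.5,226),(302,222)),((220,211),(306,125))):
    q=tri([("top",a),("side",b)]);print(q.x.round(3),q.fun.round(1))
t=get_image("top");s=get_image("side")
c=lambda im,x,y,w,h,k:cv2.resize(im[y:y+h,x:x+w,::-1],None,fx=k,fy=k,interpolation=cv2.INTER_CUBIC)
cv2.imwrite("pics/c3.png",np.hstack([c(t,360,130,100,125,4),c(s,300,215,100,125,4)]))
E
```

```text
time: 5.2
position: [0.5683, -0.2406, 0.1286]
tool_rot: [3.098, -0.518, -0.0]
ft_force: [0.7, 0.6, 0.3]
grip_width: 0.588
grip_force: 0.0
time: 5.82
position: [0.5699, -0.241, 0.3138]
tool_rot: [3.097, -0.518, 0.011]
ft_force: [0.8, -0.2, -1.0]
grip_width: 0.982
grip_force: 0.0
[ 0.418 -0.084  0.152] [-0.   0.9  0.7 -0.1]
[0.457 0.255 0.151] [-0.   0.6  0.6 -0. ]
```

View pics/c3.png

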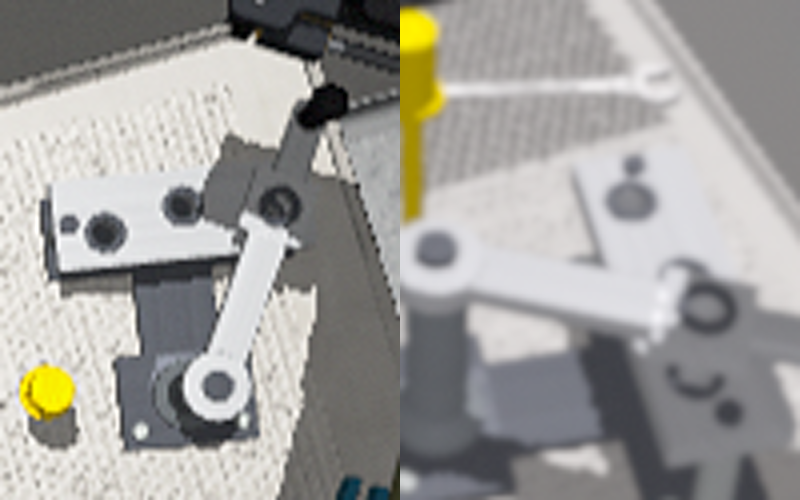

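```bash
python3 -m crank '[[1,-0.365,0.913,0,0.05],[1,-0.365,0.913,0,0.05],[1,-0.365,0.913,0,0.05],[1,-0.365,0.913,0,0.05]]'; python3 -m crank '[[1,-0.365,0.913,0,0.05],[1,-0.365,0.913,0,0.05],[1,-0.365,0.913,0,0.05],[1,-0.365,0.913,0,0.05],[1,-0.365,0.913,0,0.05]]'; python3 -m crank '[[1,0,0,-0.1,0],[1,0,0,-0.1,0]]'
```

```text
time: 6.42
position: [0.4937, -0.053, 0.3076]
tool_rot: [-3.141, 0.016, 0.002]
ft_force: [-0.3, -1.0, -0.3]
grip_width: 1.0
grip_force: 0.0
time: 7.05
position: [0.4223, 0.1239, 0.3078]
tool_rot: [3.106, 0.464, -0.002]
ft_force: [-0.4, 0.3, 0.2]
grip_width: 1.002
grip_force: 0.0
time: 7.3
position: [0.4222, 0.1221, 0.2868]
tool_rot: [-3.108, -0.458, 0.006]
ft_force: [0.3, -0.5, 1.2]
grip_width: 1.0
grip_force: 0.0
```

```bash
python3 -m crank '[[1,0.005,0.005,-0.25,0],[1,0.005,0.005,-0.5,0],[1,0.005,0.005,-0.7,0],[1,0.005,0.005,-0.785,0],[1,0.005,0.005,-0.785,0]]'; python3 -m crank '[[0,0,0,0,0],[0,0,0,0,0],[0,0,0,0,0],[0,0,0,0,0],[0,0,0,0,0]]' 30;python3 -m crank '[[0,0,0,0,0],[0,0,0,0,0],[0,0,0,0,0],[0,0,0,0,0],[0,0,0,0,0]]' 30
```

```text
time: 7.92
position: [0.4234, 0.125, 0.1314]
tool_rot: [-3.107, -0.463, 0.002]
ft_force: [-0.4, 0.0, 0.0]
grip_width: 0.999
grip_force: 0.0
time: 8.55
position: [0.4234, 0.1256, 0.1317]
tool_rot: [3.107, 0.464, 0.0]
ft_force: [-0.2, -0.4, -0.2]
grip_width: 0.521
grip_force: 0.0
time: 9.18
position: [0.4233, 0.1257, 0.1315]
tool_rot: [-3.107, -0.464, 0.0]
ft_force: [-0.6, 0.6, 0.4]
grip_width: 0.266
grip_force: 30.0
```

```bash
python3 -m crank '[[0,0,0,0.1,0],[0,0,0,0.25,0],[0,0,0,0.5,0],[0,0,0,0.75,0],[0,0,0,1,0]]'; python3 -m crank '[[0,0,0,0,0],[0,0,0,0,0]]'
python3 - <<'E'
import cv2
from h import *
t=get_image("top");s=get_image("side")
c=lambda im,x,y,w,h,k:cv2.resize(im[y:y+h,x:x+w,::-1],None,fx=k,fy=k,interpolation=cv2.INTER_CUBIC)
cv2.imwrite("pics/c4.png",np.hstack([c(s,240,60,120,160,3.5),c(t,240,150,100,140,4)]))
E
```

```text
time: 9.8
position: [0.423, 0.1253, 0.333]
tool_rot: [3.106, 0.464, -0.0]
ft_force: [0.9, 1.5, -1.2]
grip_width: 0.268
grip_force: 30.0
time: 10.05
position: [0.423, 0.1253, 0.3306]
tool_rot: [3.107, 0.464, -0.002]
ft_force: [-0.6, -0.0, -0.7]
grip_width: 0.268
grip_force: 30.0
```

View pics/c4.png

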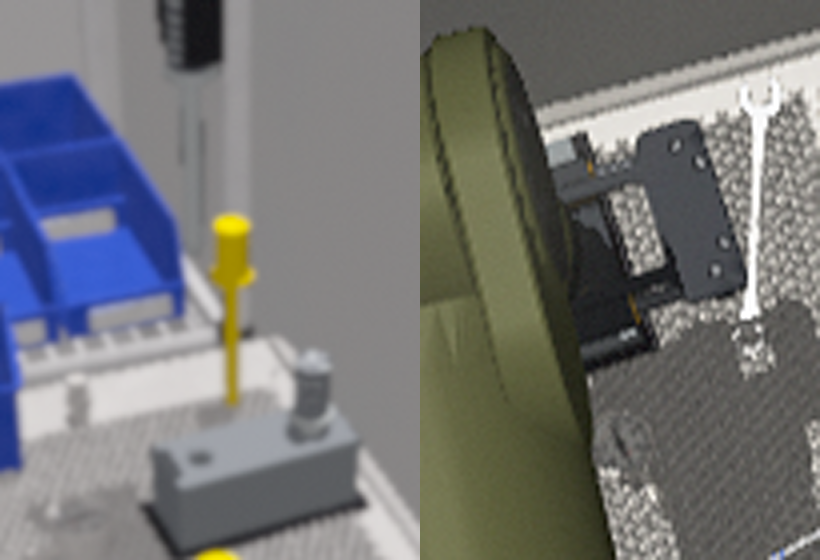

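```bash
python3 -m crank '[[0,0.245,-0.87,0,0],[0,0.245,-0.87,0,0],[0,0.245,-0.87,0,0],[0,0.245,-0.87,0,0],[0,0.245,-0.87,0,0]]'; python3 -m crank '[[0,0.246,-0.87,0,0],[0,0.246,-0.87,0,0],[0,0.246,-0.87,0,0],[0,0.246,-0.87,0,0],[0,0.246,-0.87,0,0]]'; python3 -m crank '[[0,0,0,-0.2,0],[0,0,0,-0.34,0],[0,0,0,-0.34,0],[0,0,0,-0.34,0]]'
python3 - <<'E'
import cv2
from h import *
t=get_image("top");s=get_image("side");p=get_state()["position"];print(p)
for h in(0,.11):print(proj("side",p+[0,0,h-.1215]))
c=lambda im,x,y,w,h,k:cv2.resize(im[y:y+h,x:x+w,::-1],None,fx=k,fy=k,interpolation=cv2.INTER_CUBIC)
cv2.imwrite("pics/c5.png",c(s,330,180,100,120,5))
E
```

```text
time: 10.78
position: [0.4718, -0.0477, 0.3303]
tool_rot: [-3.105, -0.465, 0.003]
ft_force: [0.2, 0.7, -0.8]
grip_width: 0.267
grip_force: 30.0
time: 11.4
position: [0.5219, -0.22, 0.3312]
tool_rot: [-3.105, -0.469, 0.001]
ft_force: [0.6, 0.3, -2.0]
grip_width: 0.269
grip_force: 30.0
time: 11.9
position: [0.5224, -0.2212, 0.2654]
tool_rot: [3.105, 0.468, 0.003]
ft_force: [-0.2, 0.2, -0.5]
grip_width: 0.269
grip_force: 30.0
[ 0.52255177 -0.22200622  0.26562752]
[378.81171987 281.2846388 ]
[387.51109445 229.03376715]
```

View pics/c5.png

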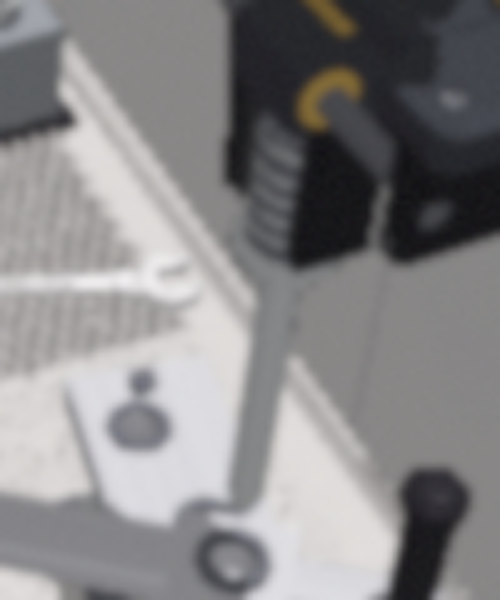

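```bash
python3 -m crank '[[0,0,0,-0.05,0],[0,0,0,-0.1,0],[0,0,0,-0.12,0],[0,0,0,-0.14,0]]'; python3 -m crank '[[0,0,0,-0.02,0],[0,0,0,-0.04,0],[0,0,0,-0.06,0]]'
```

```text
time: 12.5
position: [0.5214, -0.2225, 0.2351]
tool_rot: [-3.107, -0.464, 0.001]
ft_force: [0.2, 0.7, -0.4]
grip_width: 0.271
grip_force: 30.0
time: 12.88
position: [0.5216, -0.2225, 0.2234]
tool_rot: [3.107, 0.464, 0.0]
ft_force: [-0.4, -0.1, -0.6]
grip_width: 0.269
grip_force: 30.0
```

```bash
python3 -m crank '[[0,0,0,-0.04,0],[0,0,0,-0.08,0],[0,0,0,-0.1,0],[0,0,0,-0.12,0]]'; python3 -m crank '[[0,0,0,-0.02,0],[0,0,0,-0.04,0],[0,0,0,-0.06,0]]'
```

```text
time: 13.38
position: [0.5216, -0.2225, 0.1993]
tool_rot: [3.107, 0.464, -0.0]
ft_force: [-0.5, 0.3, -1.2]
grip_width: 0.266
grip_force: 30.0
time: 13.75
position: [0.5216, -0.2225, 0.1874]
tool_rot: [3.107, 0.464, 0.0]
ft_force: [0.2, -0.0, -1.6]
grip_width: 0.268
grip_force: 30.0
```

```bash
python3 -m crank '[[0,0,0,-0.04,0],[0,0,0,-0.08,0],[0,0,0,-0.12,0],[0,0,0,-0.16,0],[0,0,0,-0.19,0]]'; python3 -m crank '[[0,0,0,0,0],[0,0,0,0,0],[0,0,0,0,0],[0,0,0,0,0]]'
python3 - <<'E'
import cv2
from h import *
t=get_image("top");s=get_image("side");p=get_state()["position"];print(p)
for h in(0,.11):print(proj("side",p+[0,0,h-.1215]))
c=lambda im,x,y,w,h,k:cv2.resize(im[y:y+h,x:x+w,::-1],None,fx=k,fy=k,interpolation=cv2.INTER_CUBIC)
cv2.imwrite("pics/c6.png",np.hstack([c(s,320,220,90,135,4.4),c(t,370,140,90,135,4.4)]))
E
```

```text
time: 14.38
position: [0.5214, -0.2224, 0.1489]
tool_rot: [-3.107, -0.464, 0.001]
ft_force: [-0.7, 0.5, -0.4]
grip_width: 0.266
grip_force: 30.0
time: 14.88
position: [0.5217, -0.2225, 0.1499]
tool_rot: [3.107, 0.464, 0.001]
ft_force: [0.3, 1.3, -1.5]
grip_width: 0.267
grip_force: 30.0
[ 0.52163547 -0.22250045  0.14974765]
[371.0476762  325.42640422]
[377.89034499 284.05327738]
```

View pics/c6.png

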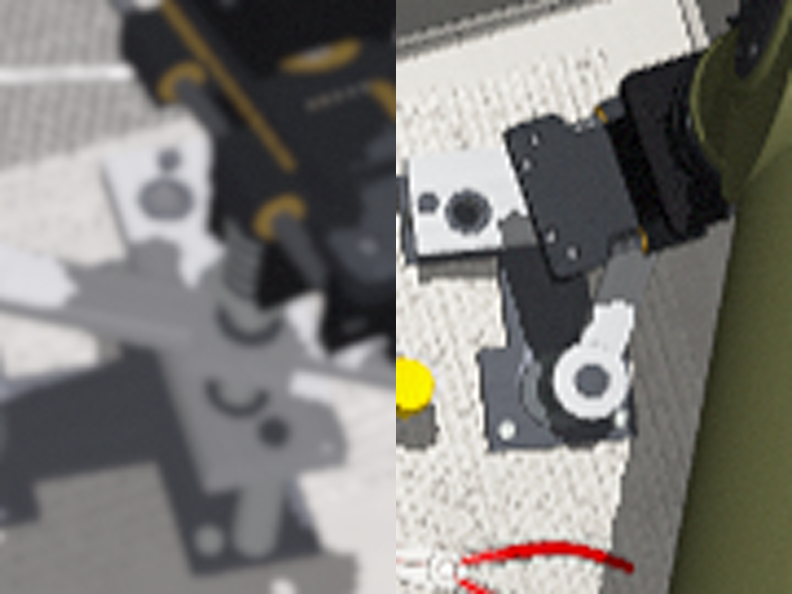

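```bash
python3 -c "
from bench import *
print(close_job())"
```

```text
the job is handed in; nothing more can be done
None
```

The job is handed in after about 15 s on the robot's clock: the lever is over the right bushing, and the long pin is threaded through both bushings and still held in the gripper. By tool height, not seen directly, its nose is about 32 mm below the plate and the shoulder gap about 16 mm. The short pin and the bystanders were not touched.

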